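# Burp the fermenting box

## Robot

A 7-joint arm with a two-finger parallel gripper is mounted at the origin on a cart in front of the work surface, level with it; the furniture and walls round the work are solid. World frame = base frame: x ahead of the robot, y to its left, z up, the work surface at z = 0. Lengths are in mm, angles in rad, forces in N, time in s.
With the tool pointing down it reaches from about 400 to 900 mm from the base axis. Payload 5.5 kg.
Tool frame: the origin (TCP) lies between the finger pads; the fingertips stand 17 mm ahead of it and the grasp point (between the pads) lies 2 mm behind it; z points along the fingers, y is the line along which they close (so a half turn about z gives the same grasp; the last joint's range is limited). The gripper opens to 85 mm and grips with 20 to 120 N. Pads are 22 mm wide; open, the fingers measure 114 mm over their backs; the gripper's body (76 mm by 85 mm) begins 54 mm behind the grasp point. The pads swing forward as they close: fully open they stand 13 mm farther back than shut.
Start: joints at [1.455, 0.501, -0.427, 1.55, 0.221, 1.138, -0.21], TCP at [240.405, -603.908, 248.31] pointing down, gripper open.
Joint ranges: [-2.88, 2.88], [-0.31, 2.03], [-1.54, 1.56], [0.2, 2.42], [-1.41, 4.55], [0.19, 2.02], [-2.57, 2.57]. Speed limits (rad/s): [2.57, 2.57, 3.14, 3.14, 3.14, 3.14, 3.14].

## Interface

Orientations are given as [roll, pitch, yaw] about the fixed x, y, z axes, in that order (R = Rz(yaw) Ry(pitch) Rx(roll)).
In Python, from workcell import arm, vision, nets gives the robot as it stands.
- The arm moves only by the tool drive_tool, never from a script. Its argument "deltas" is a list of rows, each a list of 7 numbers: the shift along the world's x, y, z in units of 25 mm (1.0 is 25 mm), then the turn, a rotation vector about the world's x, y, z in units of 5 degrees (1.0 is 5 degrees), then the opening, from 0 (shut) to 1 (fully open). In form: [[x, y, z, wx, wy, wz, hand], ...]. A call has 1 to 12 rows; each row shifts and turns the commanded pose from where the row before left it; what a row does not reach is not made up. A row lasts 1/12 s, in which the tool goes at most 41.7 mm and 7.16 degrees, less where a joint would pass 70% of its speed; a pose out of reach is approached as far as the arm can. A call is refused whole if a number of a shift passes 1 or a number of a turn 1, either way. A call with a gripper value outside its range is refused whole. The fingers move at their own pace and stop on an object; the grip force is fixed at half the most. Time passes only in rows, so rows that do not move let the fingers close. It gives the time, the measured TCP pose, the force, the opening and the grip force at its end, in the units of the state.
- arm.get_state(): the state, without advancing time (a new reading comes with each control period).
- vision.grab_frame(name): name is "scene" or "top" or "wrist"; returns a dict with "pixels" (400x640x3 uint8, blue, green, red), "intrinsics" (3x3 intrinsics, pixels), "k1" (the pictures are not rectified: a ray, as slopes to the right and down, at radius r is drawn at 1 + k1 r^2 times it, then the intrinsics apply), "world_from_camera" (4x4, takes a point from camera to world coordinates). Camera axes: x right, y up, looking along -z (the intrinsics and any distortion apply to the point x, -y, -z); pixel columns grow to the right and rows downward; lengths in mm; the calibration is good to about 2 mm. A picture is of the moment at which its call begins. There is no depth.
- arm.finish_job(): hands the job in; it is judged then, once.
Trained networks look in the newest picture that a camera, given by its name, has taken for a name from the list of things; names that differ only in an ending like _2 or _b are one class to them, and where a whole thing is asked for, a point or a joint stands for the part that bears it (a point fixed in the world has none). Each returns a list of dicts, best first, with "score" (0 to 1); they miss things now and then, are a little off and sometimes report something else, mostly with a low value. They report only what shows in the picture. A call takes as long as a camera call.
- nets.masks_of(camera, target): "pixels" (400x640 bool, what is visible of it) and "xy" ([column, row] in pixels, amid what is visible of it).
The state is a dict: "time_s": time; "q": joint angles; "joint_vel": joint speeds; "tau": joint torques, N m; "tool_pos": TCP position; "ee_rot": TCP orientation; "ft_force": force on the tool from outside, world axes, zero at the start; "moment": the same for the moment, N m; "gripper_width": finger opening in mm; "finger_force": force on a finger pad.
Only numpy, scipy, OpenCV 4.12 (cv2) and the standard library are available. Lean on these libraries where they do the work, as an engineer would, in place of code of your own. Each camera call takes 0.05 s, during which the arm holds its last target. There are 200 camera calls.

## Task

The fermenting box on the counter needs burping: turn the catch at its front a full quarter turn, either way, so that its arm is clear of the lid, then take the lid by its black handle, pull until the lid breaks free of its sticky rubber seal, and hold it just ajar, about 3 cm open at the front edge, to let the gas out. Do not fling it wide open, and leave the bowl, the spice jar and the mug where they stand. Finish while still holding the lid ajar by its handle: do not let go.

Things in the scene. Friction and masses are not known exactly. Their poses are not given: they have to be found in the camera images.
- ferment_box: white enamelled box with a steel hinged lid, 150 (x) x 200 (y) mm, 95 mm high without the lid, fixed to the counter by its weight (it does not move when pulled). Origin: centre of its underside; its +x points from the front (catch) to the back (hinges), +y to its left, +z up. Small side grips stick out 16 mm at 62 mm height.
- catch (a joint): turn catch on a bracket in front of the box, turning about a vertical axis with light friction (about 0.05 N m); it stays where it is left. 0 rad: its brass arm points to the box's +x and lies over the front edge of the lid, 2 mm above it, and blocks it (locked); positive is anticlockwise seen from above; stops at +1.65 and -1.65 rad. The arm reaches 42 mm from the axis and is clear of the lid beyond about 1.2 rad either way.
- catch_grip (a point): point on the catch's vertical axis at mid height of its black thumb grip, 119.5 mm above the counter, 100 mm in front of the box's centre. The grip is an upright fin 32 mm long (along the catch's arm), 10 mm thick and 20 mm high (109 to 129 mm above the counter); pinch it from above across its 10 mm and turn. Its x axis points along the arm and turns with it.
- lid_hinge (a joint): hinge of the lid in rad: 0 shut, grows as the front edge rises (0.2 rad is about 31 mm of opening at the front edge, 0.1 rad about 16 mm). A rubber bead holds the shut lid: it takes about 11 to 19 N straight up at the handle to start it, then the resistance falls away and is gone at about 0.08 rad; from there only the lid's weight (about 2 to 4 N at the handle) pulls it shut. Let go, it drops back to about 0.07 rad, resting on the rubber bead.
- handle_bar (a point): centre of the black round bar of the lid's handle: 13 mm thick, 84 mm long along the box's y, on two thin steel posts at its ends; its centre is 31 mm above the lid's panel, 135 mm above the counter when shut, 29 mm in front of the box's centre. Pinch it from above across the box's x. It moves with the lid on an arc about the hinge line: 108 mm in front of it and 37 mm above it when shut. The round bar can turn in the grip.
- lid: the lid with its handle; origin in the middle of its hinge line, axes as the box's when shut
- hinge_line (a point): middle of the lid's hinge axis, at the back of the box, 79 mm behind its centre and 98 mm above the counter; the axis runs along the box's y
- lid_edge (a point): middle of the front edge of the lid (lid 206 mm wide), 159 mm from the hinge line
- square_bowl: square stoneware bowl, 110 x 110 x 66 mm, stands loose to the left of the box; origin at the centre of its underside; to be left alone
- spice_jar_1: glass spice jar with green cap, 46 mm thick, 106 mm high, stands loose to the right of the box; origin at the centre of its underside; to be left alone
- mug_1: dark green mug with a handle, 82 x 112 mm, 89 mm high, stands loose at the right front; origin at the centre of its underside; to be left alone

How it is judged (in metres and radians):
On the way, in this order (a step that is already met when the one before it is completed fails the run):
1. the catch is turned clear of the lid (more than 1.2 rad either way) while the lid is still shut ((value of joint catch above 1.2 rad or value of joint catch below -1.2 rad) and value of joint lid_hinge below 0.02 rad), for 0.2 s.
2. the lid breaks free of its seal (past 0.09 rad), pulled by its handle, with the catch clear ((value of joint catch above 1.2 rad or value of joint catch below -1.2 rad) and value of joint lid_hinge above 0.09 rad and contact force between the fingers and lid above 1 N and distance between the grasp point and handle_bar below 0.04 m), for 0.1 s.
At the end, for the whole second after the job is handed in: the catch is turned more than 1.2 rad off, and the lid is held still between 0.12 and 0.32 rad (front edge about 2 to 5 cm open) by the fingers on its handle (more than 1.5 N, grasp point within 4 cm of the bar), nothing else carrying it ((value of joint catch above 1.2 rad or value of joint catch below -1.2 rad) and value of joint lid_hinge between 0.12 and 0.32 rad and velocity of joint lid_hinge between -0.05 and 0.05 rad/s and contact force between the fingers and lid above 1.5 N and distance between the grasp point and handle_bar below 0.04 m and contact force between each of square_bowl, spice_jar_1, mug_1 and lid below 0.2 N); the arm keeps its last pose, push and grip.
It fails at once if the lid is flung open wider than 0.5 rad (8 cm at the front edge) (value of joint lid_hinge above 0.5 rad).
It fails at once if the square bowl is pushed more than 3 cm or tipped (distance of square_bowl from where it was at the start of the episode above 0.03 m or angle between square_bowl's own z axis and vertical above 0.3 rad).
It fails at once if the spice jar is pushed more than 3 cm or tipped (distance of spice_jar_1 from where it was at the start of the episode above 0.03 m or angle between spice_jar_1's own z axis and vertical above 0.3 rad).
It fails at once if the mug is pushed more than 3 cm or tipped (distance of mug_1 from where it was at the start of the episode above 0.03 m or angle between mug_1's own z axis and vertical above 0.3 rad).
It also fails if it takes over 40 s, if anything falls off the work surface, if the arm or the gripper's body presses on something with over 40 N, if the wrist force passes 120 N, or if a joint passes its speed limit or range.

## Working session

There is one attempt and no reset: what is moved stays moved. The work goes in short steps, Python scripts to look and compute and a tool call to move; the robot and the scene stay as the last step left them, time stands still between calls to the robot, and variables do not carry over. Pictures are saved under pics/ and viewed, at most 10 in all, crops included, and the job is handed in when it is done.

Besides the shell and the picture viewer there is one more tool, called after "Emit:" as name(argument=value, ...) on one line, values as JSON. drive_tool: Moves the arm, as the interface text tells. Its arguments: {"type":"object","properties":{"deltas":{"type":"array"}},"required":["deltas"]}

```bash
mkdir -p pics
cat > h.py <<'E'
from workcell import arm, vision, nets
import numpy as np, cv2
def ray(f,px):
    K=f["intrinsics"];k=f["k1"];u=np.array([(px[0]-K[0,2])/K[0,0],(px[1]-K[1,2])/K[1,1]]);s=u.copy()
    for _ in range(20): s=u/(1+k*(s@s))
    T=f["world_from_camera"];return T[:3,3],T[:3,:3]@np.array([s[0],-s[1],-1])
def at_z(f,px,z):
    o,d=ray(f,px);return o+d*(z-o[2])/d[2]
def proj(f,P):
    T=f["world_from_camera"];c=T[:3,:3].T@(np.array(P)-T[:3,3]);s=np.array([c[0],-c[1]])/-c[2]
    s=s*(1+f["k1"]*(s@s));K=f["intrinsics"];return [K[0,0]*s[0]+K[0,2],K[1,1]*s[1]+K[1,2]]
E
cat > a.py <<'E'
from h import *
np.set_printoptions(precision=1,suppress=True)
H={"handle_bar":135,"catch_grip":129,"lid":104,"ferment_box":95,"square_bowl":66,"spice_jar_1":106,"mug_1":89}
ims=[]
for c in("top","scene"):
    f=vision.grab_frame(c);cv2.imwrite(f"pics/{c}0.png",f["pixels"]);print(c,f["world_from_camera"][:3,3])
    for n,z in H.items():
        for r in nets.masks_of(c,n)[:2]:
            m=r["pixels"].astype(np.uint8);(x,y),wh,a=cv2.minAreaRect(cv2.findNonZero(m))
            print(n,round(r["score"],2),np.array(r["xy"]),"->",at_z(f,r["xy"],z),"rect",np.array([x,y,*wh,a]),at_z(f,(x,y),z))
print(arm.get_state())
E
python3 a.py
```

```text
top [ 393.4  -41.7 1277.6]
handle_bar 0.9 [290.8 209.1] -> [534.6  48.8 135. ] rect [291.4 206.2  63.3  49.9  23.2] [543.9  47.1 135. ]
lid 0.59 [289.7 206.8] -> [545.9  54.8 104. ] rect [291.1 206.4  64.6  51.7  24.9] [547.1  50.3 104. ]
lid 0.22 [276.  231.8] -> [466.2  97.9 104. ] rect [278. 230.  16.   6.  90.] [471.8  91.6 104. ]
ferment_box 0.91 [290.7 207.7] -> [544.1  52.3  95. ] rect [290.5 211.6  69.1  61.8  23.8] [531.5  53.1  95. ]
square_bowl 0.6 [230.8 193.6] -> [596.3 254.5  66. ] rect [234.2 191.1  34.   34.   14. ] [604.8 243.3  66. ]
spice_jar_1 0.44 [337.6 237.9] -> [445.7 -97.3 106. ] rect [335.  237.5  12.   13.4  45. ] [447.  -89.1 106. ]
mug_1 0.58 [436.6 237.7] -> [ 444.7 -417.3   89. ] rect [435.4 233.5  32.9  25.8  21. ] [ 458.3 -413.9   89. ]
scene [-195.4  560.6 1183.6]
handle_bar 0.76 [297.8 214.3] -> [529.1  69.7 135. ] rect [299.4 215.7  39.   64.3  78.2] [521.2  69.1 135. ]
catch_grip 0.62 [421.1 180.5] -> [ 392.8 -354.1  129. ] rect [418.  176.5  27.   22.   90. ] [ 412.7 -359.9  129. ]
lid 0.58 [299.3 214.7] -> [546.1  52.3 104. ] rect [299.6 215.4  
[... 285 characters left out ...]
 [594.5 247.2  66. ] rect [241.9 243.5  33.6  33.8  70.3] [589.8 249.4  66. ]
spice_jar_1 0.95 [350.3 223. ] -> [416.4 -53.8 106. ] rect [350.9 221.4  14.5  29.2   6.3] [420.  -59.6 106. ]
mug_1 0.74 [418.7 177.8] -> [ 429.7 -392.    89. ] rect [418. 177.  28.  22.  90.] [ 434. -393.   89.]
{'time_s': 0.8, 'q': array([ 1.5,  0.5, -0.4,  1.6,  0.2,  1.1, -0.2]), 'joint_vel': array([ 0., -0., -0.,  0., -0., -0., -0.]), 'tau': array([  0. , -56.9,  -5.8, -28.1,   0. ,   0. ,  -0. ]), 'tool_pos': array([ 240.5, -603.9,  248.4]), 'ee_rot': array([ 3.1, -0. ,  0.4]), 'ft_force': array([-0.4,  0.7,  0.1]), 'moment': array([-0. , -0.1,  0. ]), 'finger_force': 0.0, 'gripper_width': 85.18518766200991}
```

```bash
python3 -c "
import cv2,numpy as np
a=cv2.imread('pics/top0.png')[150:275,200:360];b=cv2.imread('pics/scene0.png')[160:285,220:380]
cv2.imwrite('pics/c0.png',cv2.resize(a,None,fx=5,fy=4.8,interpolation=2)[:600])
a=cv2.resize(a,None,fx=4.7,fy=4.7,interpolation=2);b=cv2.resize(b,None,fx=4.7,fy=4.7,interpolation=2)
cv2.imwrite('pics/c0.png',a);cv2.imwrite('pics/c1.png',b)"
```

```text
(no output)
```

View pics/c0.png

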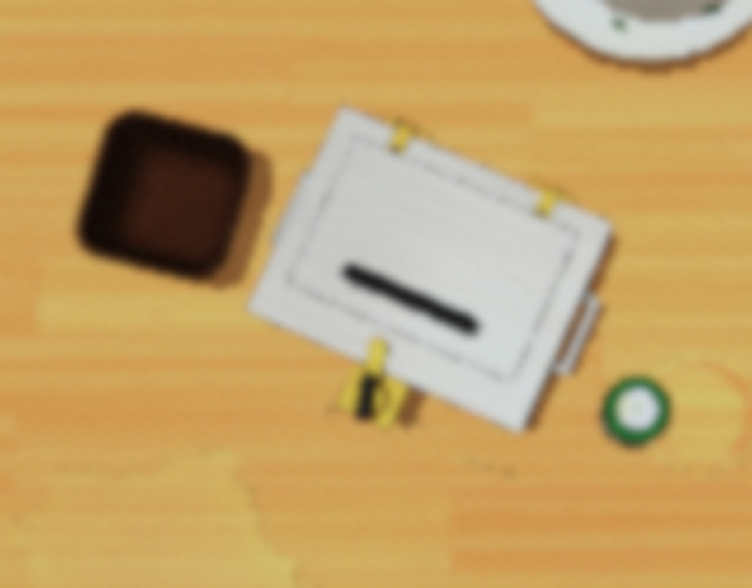

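View pics/c1.png

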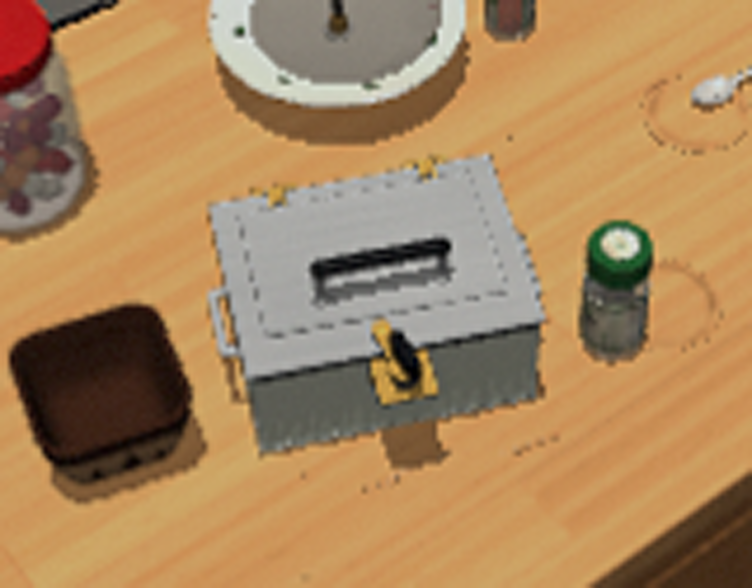

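The top crop shows the box with corners at about (250,308), (523,430), (610,222) and (343,105). The bar ends are at (348,270) and (474,327), and the catch fin is at (367,398). The bowl is to the left and the jar to the right. I'll fit these points to world coordinates.

```bash
cat > b.py <<'E'
from h import *
np.set_printoptions(precision=1,suppress=True)
f=vision.grab_frame("top");g=vision.grab_frame("scene")
c=lambda x,y:(200+x/4.7-.4,150+y/4.7-.4)
d=lambda x,y:(220+x/4.7-.4,160+y/4.7-.4)
P={}
for n,F,p,z in [("FL",f,c(250,308),104),("FR",f,c(523,430),104),("BR",f,c(610,222),104),("BL",f,c(343,105),104),
 ("h1",f,c(348,270),138),("h2",f,c(474,327),138),("fin_a",f,c(375,376),129),("fin_b",f,c(362,418),129),("armtip",f,c(377,345),108),
 ("sFL",g,d(256,378),104),("sFR",g,d(545,318),104),("sBR",g,d(488,155),104),("sBL",g,d(210,205),104),
 ("sh1",g,d(318,265),138),("sh2",g,d(445,243),138),("sfin_top",g,d(400,342),129),("sfinbot",g,d(415,385),109),("stip",g,d(381,323),108)]:
    P[n]=at_z(F,p,z);print(n,P[n])
for s in("","s"):
    x=(P[s+"BL"]+P[s+"BR"]-P[s+"FL"]-P[s+"FR"]);y=P[s+"FL"]+P[s+"BL"]-P[s+"FR"]-P[s+"BR"];h=P[s+"h1"]-P[s+"h2"]
    C=(P[s+"BL"]+P[s+"BR"]+P[s+"FL"]+P[s+"FR"])/4
    print("yaw",np.degrees([np.arctan2(x[1],x[0]),np.arctan2(-y[0],y[1]),np.arctan2(-h[0],h[1])]),"lens",np.linalg.norm(x)/2,np.linalg.norm(y)/2,np.linalg.norm(h),"lidC",C,"hC",(P[s+"h1"]+P[s+"h2"])/2)
E
python3 b.py
```

```text
FL [519.7 172.7 104. ]
FR [436.2 -12.7 104. ]
BR [577.5 -72.6 104. ]
BL [660.4 111.1 104. ]
h1 [541. 102. 138.]
h2 [502.7  18.5 138. ]
fin_a [471.4  84.5 129. ]
fin_b [443.7  92.8 129. ]
armtip [493.7  85.6 108. ]
sFL [512.7 174.5 104. ]
sFR [433.5  -6.9 104. ]
sBR [573.7 -70.2 104. ]
sBL [657.9 114.1 104. ]
sh1 [541.9 101.1 138. ]
sh2 [504.6  22.8 138. ]
sfin_top [462.2  93.1 129. ]
sfinbot [440.5  97.9 109. ]
stip [496.   84.2 108. ]
yaw [-23.3 -24.3 -24.7] lens 153.47693984399316 202.4544134292887 91.8381254498488 lidC [548.4  49.6 104. ] hC [521.9  60.3 138. ]
yaw [-23.4 -24.1 -25.5] lens 155.5502667532752 200.30688282446167 86.75507048772359 lidC [544.5  52.9 104. ] hC [523.3  61.9 138. ]
```

Both cameras agree: box yaw is about -24.3°, its centre is about (547.5, 50), the bar (521, 62) and the catch axis (456.5, 91). The catch arm is already turned slightly positive. I'll move over the catch and look with the wrist camera.

Emit:
drive_tool(deltas=[[0.67,1,0,0,0,-0.6,1],[0.67,1,0,0,0,-0.6,1],[0.67,1,0,0,0,-0.6,1],[0.67,1,0,0,0,-0.6,1],[0.67,1,0,0,0,-0.6,1],[0.67,1,0,0,0,-0.6,1],[0.67,1,0,0,0,-0.6,1],[0.67,1,0,0,0,-0.6,1],[0.67,1,0,0,0,-0.6,1],[0.67,1,0,0,0,-0.6,1],[0.67,1,0,0,0,-0.6,1],[0.67,1,0,0,0,-0.6,1]])

```text
time_s: 1.9
tool_pos: [442.1, -302.6, 248.6]
ee_rot: [3.141, -0.0, -0.252]
ft_force: [0.3, 0.1, -0.4]
gripper_width: 85.2
finger_force: 0.0
```

Emit:
drive_tool(deltas=[[0.05,1,0,0,0,0,1],[0.05,1,0,0,0,0,1],[0.05,1,0,0,0,0,1],[0.05,1,0,0,0,0,1],[0.05,1,0,0,0,0,1],[0.05,1,0,0,0,0,1],[0.05,1,0,0,0,0,1],[0.05,1,0,0,0,0,1],[0.05,1,0,0,0,0,1],[0.05,1,0,0,0,0,1],[0,1,0,0,0,0,1],[0,1,0,0,0,0,1]])

```text
time_s: 2.9
tool_pos: [453.9, -2.7, 248.6]
ee_rot: [3.141, -0.001, -0.249]
ft_force: [0.5, -0.9, 0.1]
gripper_width: 85.8
finger_force: 0.0
```

Emit:
drive_tool(deltas=[[0,1,0,0,0,0,0.6],[0,1,0,0,0,0,0.6],[0,1,0,0,0,0,0.6],[0,0.7,0,0,0,0,0.6],[0,0,0,0,0,0,0.6]])

```text
time_s: 3.32
tool_pos: [453.7, 93.1, 248.9]
ee_rot: [-3.139, -0.001, -0.243]
ft_force: [0.0, 0.4, -0.4]
gripper_width: 51.1
finger_force: 0.0
```

```bash
cat > w.py <<'E'
from h import *
np.set_printoptions(precision=1,suppress=True)
f=vision.grab_frame("wrist");im=f["pixels"].copy()
print(f["world_from_camera"][:3,3],f["world_from_camera"][:3,:3])
for r in nets.masks_of("wrist","catch_grip")[:2]:
    print(r["score"],r["xy"],at_z(f,r["xy"],129))
for p,col in [((456.5,91,129),(0,0,255)),((521,62,141),(255,0,0))]:
    cv2.circle(im,tuple(int(v) for v in proj(f,p)),3,col,-1);print(proj(f,p))
cv2.imwrite("pics/w0.png",im)
E
python3 w.py
```

```text
[522.6  75.2 375. ] [[-0.2  0.9  0.3]
 [-1.  -0.2 -0.1]
 [-0.  -0.3  1. ]]
[np.float64(323.5753136328111), np.float64(198.3854106891866)]
[np.float64(340.3473416689727), np.float64(114.11698298226243)]
```

View pics/w0.png

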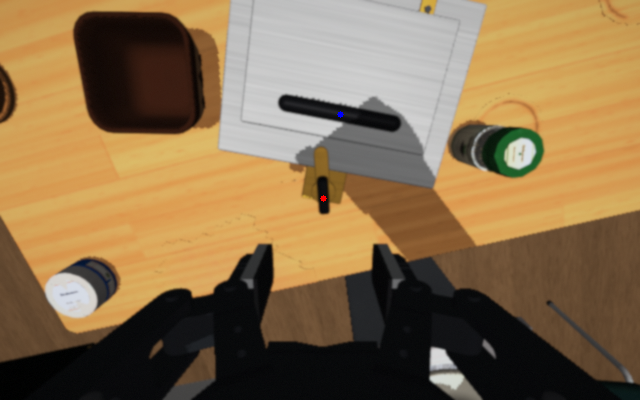

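The wrist picture shows the fin from (322,178) to (324,213) and the bar from (284,102) to (395,123). Both centres are within about 2 px of my predictions. Next: exact values and the fin yaw.

```bash
cat > w2.py <<'E'
from h import *
f=vision.grab_frame("wrist")
g=cv2.cvtColor(f["pixels"],cv2.COLOR_BGR2GRAY);
def blob(x0,y0,x1,y1,z):
    m=np.zeros_like(g);m[y0:y1,x0:x1]=(g[y0:y1,x0:x1]<45)
    n,l,s,c=cv2.connectedComponentsWithStats(m);k=1+s[1:,4].argmax()
    p=np.argwhere(l==k)[:,::-1];w=np.array([at_z(f,q,z)[:2] for q in p]);mu=w.mean(0)
    u,sv,vt=np.linalg.svd(w-mu);a=(w-mu)@vt[0]
    print(len(p),mu.round(1),(w.max(0)+w.min(0))/2,"yaw",np.degrees(np.arctan2(vt[0][1],vt[0][0])).round(1),"len",np.ptp(a).round(1),"wid",np.ptp((w-mu)@vt[1]).round(1))
import sys
blob(310,170,335,220,127);blob(270,88,410,136,138)
E
sed -i 's/u,sv,vt=np.linalg.svd(w-mu)/u,sv,vt=np.linalg.svd(w-mu,full_matrices=False)/' w2.py; python3 w2.py
```

```text
358 [459.9  90.9] [459.17642247  90.70316795] yaw 169.7 len 32.5 wid 9.0
1830 [521.8  61.8] [521.82639706  62.05053863] yaw -114.5 len 94.1 wid 11.8
```

Emit:
drive_tool(deltas=[[0.17,-0.08,-0.8,0,0,0.35,0.6],[0,0,-0.8,0,0,0.35,0.6],[0,0,-0.8,0,0,0,0.6],[0,0,-0.8,0,0,0,0.6],[0,0,-0.8,0,0,0,0.6],[0,0,-0.4,0,0,0,0.6],[0,0,-0.4,0,0,0,0.6],[0,0,0,0,0,0,0.6]])

```text
time_s: 4.13
tool_pos: [457.3, 85.5, 126.9]
ee_rot: [3.141, 0.002, -0.19]
ft_force: [0.1, -0.3, 0.6]
gripper_width: 51.2
finger_force: 0.0
```

Emit:
drive_tool(deltas=[[0,0,0,0,0,0,0],[0,0,0,0,0,0,0],[0,0,0,0,0,0,0],[0,0,0,0,0,0,0],[0,0,0,0,0,0,0],[0,0,0,0,0,0,0]])

```text
time_s: 4.63
tool_pos: [460.0, 91.3, 129.8]
ee_rot: [-3.134, -0.004, -0.185]
ft_force: [1.5, 11.9, -3.6]
gripper_width: 8.3
finger_force: 60.1
```

Gripped; the sideways load of 12 N means the command sits about 6 mm off in y. I'll correct that while turning.

Emit:
drive_tool(deltas=[[0,0.23,0,0,0,0,0],[0,0,0,0,0,0.8,0],[0,0,0,0,0,0.8,0],[0,0,0,0,0,0.8,0],[0,0,0,0,0,0.8,0],[0,0,0,0,0,0.8,0]])

```text
time_s: 5.13
tool_pos: [460.0, 92.4, 129.8]
ee_rot: [3.141, -0.004, 0.164]
ft_force: [2.1, 0.1, 2.0]
gripper_width: 8.5
finger_force: 61.0
```

Emit:
drive_tool(deltas=[[0,0,0,0,0,1,0],[0,0,0,0,0,1,0],[0,0,0,0,0,1,0],[0,0,0,0,0,1,0],[0,0,0,0,0,1,0],[0,0,0,0,0,1,0],[0,0,0,0,0,1,0],[0,0,0,0,0,1,0],[0,0,0,0,0,1,0],[0,0,0,0,0,1,0],[0,0,0,0,0,0,0],[0,0,0,0,0,0,0]])

```text
time_s: 6.13
tool_pos: [459.1, 94.0, 129.7]
ee_rot: [3.14, -0.003, 1.034]
ft_force: [-2.0, 4.0, 5.3]
gripper_width: 8.3
finger_force: 61.6
```

Emit:
drive_tool(deltas=[[0,0,0,0,0,0,0.5],[0,0,0,0,0,0,0.5],[0,0,0,0,0,0,0.5],[0,0,0,0,0,0,0.5],[0,0,0.8,0,0,0,0.5],[0,0,0.8,0,0,0,0.5],[0,0,0.8,0,0,0,0.5],[0,0,0.8,0,0,0,0.5],[0,0,0,0,0,0,0.5]])

```text
time_s: 6.88
tool_pos: [460.2, 92.9, 211.4]
ee_rot: [3.137, -0.003, 1.033]
ft_force: [1.1, 0.3, -0.0]
gripper_width: 42.7
finger_force: 0.0
```

```bash
sed -i 's/w0.png/w1.png/' w.py; python3 w.py
```

```text
[495.7 154.2 337.6] [[ 0.9  0.5  0.1]
 [-0.5  0.8  0.2]
 [ 0.  -0.3  1. ]]
0.62 [319.7, 200.5] [464.9 104.1 129. ]
0.56 [442.5, 170.1] [551.7  78.4 129. ]
[np.float64(319.0713996497494), np.float64(220.53329063830864)]
[np.float64(418.9569910368647), np.float64(215.18904353734993)]
```

View pics/w1.png

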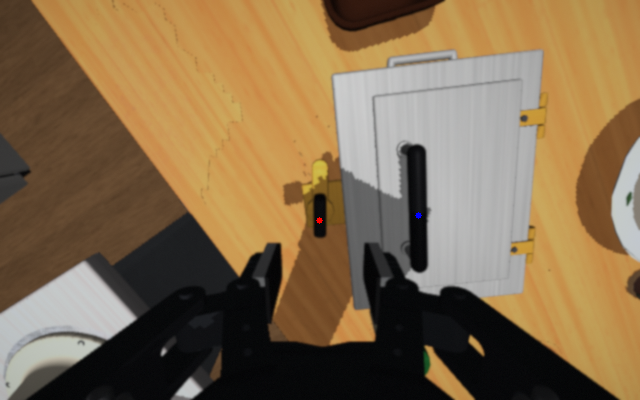

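The catch is clear: its brass arm at (320,170) now runs parallel to the lid's front edge. The bar centre is at about (417,208). I'll move over the bar and go down.

Emit:
drive_tool(deltas=[[0.62,-0.31,0,0,0,0.43,0.5],[0.62,-0.31,0,0,0,0.43,0.5],[0.62,-0.31,0,0,0,0.42,0.5],[0.6,-0.31,0,0,0,0,0.5],[0,0,-0.7,0,0,0,0.5],[0,0,-0.7,0,0,0,0.5],[0,0,-0.7,0,0,0,0.5],[0,0,-0.5,0,0,0,0.5],[0,0,-0.5,0,0,0,0.5],[0,0,0,0,0,0,0.5]])

```text
time_s: 7.82
tool_pos: [517.6, 60.9, 127.9]
ee_rot: [-3.137, 0.002, 1.145]
ft_force: [0.2, -0.1, -0.1]
gripper_width: 42.9
finger_force: 0.0
```

Emit:
drive_tool(deltas=[[0.15,0,0.2,0,0,0,0.5],[0,0,0,0,0,0,0.1],[0,0,0,0,0,0,0],[0,0,0,0,0,0,0],[0,0,0,0,0,0,0],[0,0,0,0,0,0,0]])

```text
time_s: 8.32
tool_pos: [522.5, 62.6, 137.0]
ee_rot: [-3.141, -0.0, 1.146]
ft_force: [-5.3, 2.1, 7.7]
gripper_width: 11.0
finger_force: 58.5
```

Gripped on the bar. I'll pull up gently, following the arc, in small steps.

Emit:
drive_tool(deltas=[[0,0,0.1,0,0,0,0],[0,0,0.1,0,0,0,0],[0.02,-0.01,0.1,0,0,0,0],[0.02,-0.01,0.1,0,0,0,0],[0.02,-0.01,0.1,0,0,0,0],[0,0,0,0,0,0,0]])

```text
time_s: 8.82
tool_pos: [526.6, 60.7, 149.3]
ee_rot: [3.139, -0.002, 1.144]
ft_force: [5.1, 2.9, -6.8]
gripper_width: 11.1
finger_force: 59.0
```

Emit:
drive_tool(deltas=[[0.04,-0.02,0.09,0,0,0,0],[0.04,-0.02,0.09,0,0,0,0],[0.04,-0.02,0.09,0,0,0,0],[0.03,-0.01,0.08,0,0,0,0],[0,0,0,0,0,0,0],[0,0,0,0,0,0,0],[0,0,0,0,0,0,0],[0,0,0,0,0,0,0]])

```text
time_s: 9.48
tool_pos: [530.3, 59.0, 157.7]
ee_rot: [3.139, -0.002, 1.145]
ft_force: [5.4, 2.8, -7.4]
gripper_width: 10.7
finger_force: 58.5
```

```bash
sed 's/pics\/{c}0/pics\/{c}1/' a.py > /dev/null
python3 - <<'E'
from h import *
f=vision.grab_frame("scene");cv2.imwrite("pics/s2.png",cv2.resize(f["pixels"][160:285,220:380],None,fx=4.7,fy=4.7,interpolation=2))
s=arm.get_state();print(s["tool_pos"],s["ft_force"],s["joint_vel"].round(3),s["gripper_width"],s["finger_force"])
b=np.array([547.5,50]);u=np.array([.911,-.412])
for t in(0,.12,.2,.32):  # predicted front edge centre
    e=b+u*(79-159*np.cos(t)-6*np.sin(t)*-0);L=np.array([.412,.911])*103
    print(t,[(np.array(proj(f,[*(e+k*L),98+159*np.sin(t)+6*np.cos(t)]))-[220,160])*4.7 for k in(1,-1)])
E
```

```text
[530.34802669  58.97226913 157.71619356] [ 5.79691344  1.86139666 -7.62333945] [-0.001 -0.     0.001  0.001 -0.001  0.    -0.001] 10.582658680896925 58.53409230709076
0 [array([247.48783667, 373.71633583]), array([548.82295784, 314.42855415])]
0.12 [array([244.86067101, 355.00089641]), array([549.30979889, 295.55989028])]
0.2 [array([242.76561928, 340.96900587]), array([549.11900084, 281.50471884])]
0.32 [array([239.13949949, 317.82045683]), array([548.04451102, 258.44308933])]
```

View pics/s2.png

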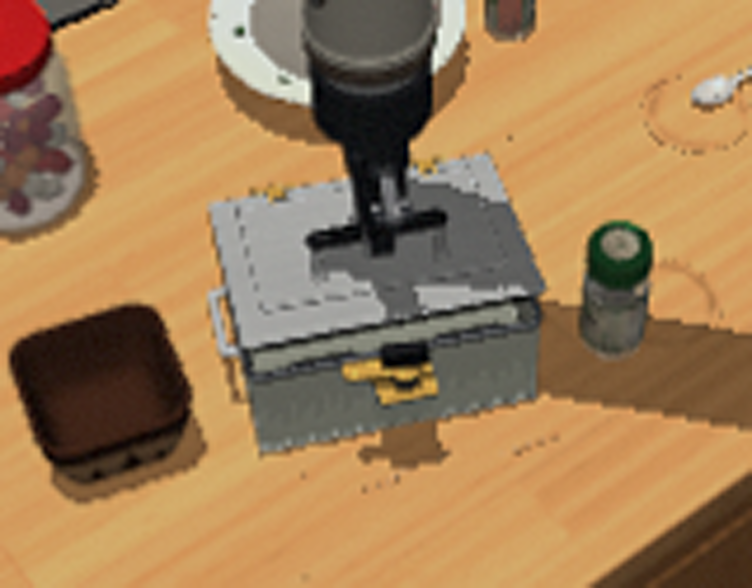

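The lid is ajar, with its front corners at about (246,345) and (545,290), which matches roughly 0.15 to 0.2 rad. The catch is clear, the bowl and jar are undisturbed, and the arm is still. Handing in.

```bash
python3 -c "
from workcell import arm
print(arm.finish_job())"
```

```text
the job is handed in; nothing more can be done
None
```

I handed the job in with the catch turned to about 1.47 rad and the lid held still by its handle, about 0.15–0.2 rad open (roughly 3 cm at the front edge); no verdict was returned.

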